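Change over the bench trays

TASK

Change over the two small bench trays, having no more than one of them out at any time: first push the tray with the two hex nuts fully home, then hook a fingertip behind the upright front lip of the tray with the T-handled steel plug and draw that tray out to its stop. Only push and hook with the fingers: do not pinch a lip between them, do not touch the plug or the nuts, which must ride along standing or lying in their trays, and leave the things lying around where they are.

Things in the scene. Friction and masses are not known exactly. Their poses are not given: they have to be found in the camera images.
- plug_slide: fixed dark steel bench slide (122 x 110 mm, side rails 33 mm high, 6 mm end stop behind) that carries the open aluminium tray holding the steel plug. Origin: centre of its underside, on the table. Its own -x is the direction in which the tray is drawn out; own z is up. The slides may stand in either of two places, turned by some degrees.
- plug_tray (a joint): travel in m of the tray holding the steel plug (122 mm long, 86 mm wide, floor top 12 mm above the table, side walls to 30 mm): 0 = fully home, 0.075 = drawn out to its stop. It runs along the slide's own x only, cannot be lifted off, stays where it is left; about 3 N of friction plus 6 N per m/s.
- plug_lip (a point): upright lip across the front end of the tray holding the steel plug; moves with it. Origin: mid-width of the top edge, 50 mm above the table, in the plane of the lip's outer face; axes parallel to the slide's. Face plate included it is 8 mm thick (own x 0 to +0.008), 86 mm wide, down to the tray floor. Behind it lies an empty finger well: own x +0.008 to +0.064, 80 mm wide, floor 38 mm below the lip's top.
- plug_load (a point): centre of the floor of the load compartment (52 x 80 mm, at the rear) of the tray holding the steel plug, 12 mm above the table; moves with the tray. A 4 mm thick partition, its top 26 mm above the table, divides the compartment from the finger well behind the lip.
- nut_slide: fixed dark steel bench slide (122 x 110 mm, side rails 33 mm high, 6 mm end stop behind) that carries the open aluminium tray holding the two hex nuts. Origin: centre of its underside, on the table. Its own -x is the direction in which the tray is drawn out; own z is up. The slides may stand in either of two places, turned by some degrees.
- nut_tray (a joint): travel in m of the tray holding the two hex nuts (122 mm long, 86 mm wide, floor top 12 mm above the table, side walls to 30 mm): 0 = fully home, 0.075 = drawn out to its stop. It runs along the slide's own x only, cannot be lifted off, stays where it is left; about 3 N of friction plus 6 N per m/s.
- nut_lip (a point): upright lip across the front end of the tray holding the two hex nuts; moves with it. Origin: mid-width of the top edge, 50 mm above the table, in the plane of the lip's outer face; axes parallel to the slide's. Face plate included it is 8 mm thick (own x 0 to +0.008), 86 mm wide, down to the tray floor. Behind it lies an empty finger well: own x +0.008 to +0.064, 80 mm wide, floor 38 mm below the lip's top.
- nut_load (a point): centre of the floor of the load compartment (52 x 80 mm, at the rear) of the tray holding the two hex nuts, 12 mm above the table; moves with the tray. A 4 mm thick partition, its top 26 mm above the table, divides the compartment from the finger well behind the lip.
- plug: turned steel plug with a T pin on top, 38 mm diameter, 69 mm tall, 0.36 kg, standing loose in the load compartment of its tray. Origin: centre of its underside; own z up.
- nut_a: steel hex nut, 30 x 34 x 16 mm, lying loose in the load compartment of its tray. Origin: centre of its underside.
- nut_b: second hex nut, same size, beside the first. Origin: centre of its underside.
- spare_plug: bystander: another T-pin steel plug, 38 mm diameter, 70 mm tall, standing on the table. Origin: centre of its underside.
- marker: bystander: paint marker lying on the table, 126 mm long, 18 mm thick. Origin: centre of its underside.
- magnet: bystander: triangular welding magnet lying on the table, 77 x 110 x 24 mm. Origin: centre of its underside.
Not all that is in view belongs to the job. Leave any red or yellow look-alike of the plug alone.

How it is judged (in metres and radians):
On the way, in this order (a step that is already met when the one before it is completed fails the run):
1. the nut tray is pushed fully home (value of joint nut_tray below 0.005 m), for 0.2 s.
2. a finger hooked behind the plug tray's lip has begun to draw it out (value of joint nut_tray below 0.005 m and value of joint plug_tray above 0.015 m and contact force between the fingers and plug_tray_c1 above 0.5 N), for 0.1 s.
3. the plug tray is drawn out to its stop (value of joint nut_tray below 0.005 m and value of joint plug_tray above 0.069 m), for 0.2 s.
At the end, for the whole second after the job is handed in: The nut tray is home (within 5 mm), the plug tray is drawn out to within 6 mm of its 75 mm stop, both at rest; the plug stands upright (within 0.15 rad) in its tray and the nuts lie in theirs (within 45 mm of the load compartment's centre, not raised) (all of step 3 and velocity of joint plug_tray between -0.01 and 0.01 m/s and velocity of joint nut_tray between -0.01 and 0.01 m/s and horizontal distance between plug and plug_load below 0.045 m and horizontal distance between each of nut_a, nut_b and nut_load below 0.045 m and height (world z) of each of plug, nut_a, nut_b below 0.02 m and angle between plug's own z axis and vertical below 0.15 rad and linear speed of plug below 0.02 m/s); the robot touches nothing.
It fails at once if both trays are out more than 25 mm at once (value of joint each of plug_tray, nut_tray above 0.025 m).
It fails at once if a tray's lip is pinched between the fingers ((contact force between the fingers and plug_tray_c1 above 1.5 N and contact force between the fingers and plug_tray_c0 above 1.5 N) or (contact force between the fingers and nut_tray_c1 above 1.5 N and contact force between the fingers and nut_tray_c0 above 1.5 N)).
It fails at once if the plug or a nut is touched by the robot (contact force between any of the fingers, the arm and plug above 1 N or contact force between any of the fingers, the arm and nut_a above 1 N or contact force between any of the fingers, the arm and nut_b above 1 N).
It fails at once if the plug tips, or the plug or a nut is lifted (angle between plug's own z axis and vertical above 0.35 rad or height (world z) of any of plug, nut_a, nut_b above 0.03 m).
It fails at once if a bystander is moved more than 20 mm (distance of any of spare_plug, marker, magnet from where it was at the start of the episode above 0.02 m).
It also fails if it takes over 45 s, if anything falls off the work surface, if the arm or the gripper's body presses on something with over 40 N, if the wrist force passes 120 N, or if a joint passes its speed limit or range.

ROBOT

A 7-joint arm with a two-finger parallel gripper is mounted at the origin on the work surface; the furniture and walls round the work are solid. World frame = base frame: x ahead of the robot, y to its left, z up, the work surface at z = 0. Lengths are in m, angles in degrees, forces in N, time in s.
With the tool pointing down it reaches from about 0.425 to 0.875 m from the base axis. Payload 4.7 kg.
Tool frame: the origin (TCP) lies midway between the tips of the shut fingers; the grasp point (between the pads) lies 19 mm behind it; z points along the fingers, y is the direction in which the jaws open and shut (so a half turn about z gives the same grasp; the last joint's range is limited). The gripper opens to 87 mm and grips with 3 to 60 N. Pads are 19 mm wide; open, the fingers measure 117 mm over their backs; the gripper's body (75 mm by 190 mm) begins 51 mm behind the grasp point.
Start: joints at [72.37, 18.392, -4.016, 83.108, 1.295, 78.541, -3.26], TCP at [0.206, -0.617, 0.193] pointing down, gripper open.
Joint ranges: [-163.93, 163.93], [-17.29, 119.83], [-79.2, 71.16], [3.27, 140.29], [-89.18, 269.18], [5.43, 117.66], [-154.24, 154.24]. Speed limits (degrees/s): [147.25, 147.25, 180, 180, 180, 180, 180].

INTERFACE

Orientations are given as [roll, pitch, yaw] about the fixed x, y, z axes, in that order (R = Rz(yaw) Ry(pitch) Rx(roll)).
In Python, from cell import env gives the robot as it stands.
- The arm moves only by the tool apply_moves, never from a script. Its argument "targets" is a list of rows, each a list of 2 entries, a list of its own where there are three numbers: the shift along the world's x, y, z in mm, then the turn, a rotation vector about the world's x, y, z in rad. A call has 1 to 8 rows; each row is the pose to reach, as a shift and turn from the pose commanded when the call began; what a row does not reach only later rows make up. A row lasts 1/10 s, in which the tool goes at most 50 mm and 8.59 degrees, less where a joint would pass 70% of its speed; a pose out of reach is approached as far as the arm can. A call with a gripper value outside its range is refused whole. "hand" is the finger opening in mm, from 0 to 87, set as the call begins (left out, the last holds). The fingers move at their own pace and stop on an object; "squeeze" is the grip in N (left out, the last holds). Time passes only in rows, so rows that repeat a pose let the fingers close. It gives the time, the measured TCP pose, the force and the opening at its end, in the units of the state.
- env.get_obs(): the state, without advancing time (a new reading comes with each control period).
- env.read_camera(name): name is "scene" or "top"; returns a dict with "image" (384x512x3 uint8, red, green, blue), "camera_matrix" (3x3 intrinsics, pixels), "camera_from_world" (4x4, takes a point from world to camera coordinates). Camera axes: x right, y down, z forward; pixel columns grow to the right and rows downward; lengths in m; the calibration is good to about 2 mm. A picture is of the moment at which its call begins. There is no depth.
- env.sign_off(): hands the job in, once; it reports no verdict.
Trained networks look in a picture, given as the dict that the camera call returned (one of the last four; its "shot" number tells which), for a name from the list of things; names that differ only in an ending like _2 or _b are one class to them, and where a whole thing is asked for, a point or a joint stands for the part that bears it (a point fixed in the world has none). Each returns a list of dicts, best first, with "conf" (0 to 1); they miss things now and then, are a little off and sometimes report something else, mostly with a low value. They report only what shows in the picture. A call takes as long as a camera call. They do not tell look-alikes from the thing itself.
- env.regions_of(picture, target): "region" (384x512 bool, what is visible of it) and "rect" ([left, top, right, bottom] in pixels, round what is visible of it).
The state is a dict: "time_s": time; "qpos": joint angles; "joint_velocities": joint speeds; "effort": joint torques, N m; "tool_pos": TCP position; "tool_rot": TCP orientation; "force": force on the tool from outside, world axes, zero at the start; "wrist_torque": the same for the moment, N m; "grip_width": finger opening in m.
Only numpy, scipy, OpenCV 4.12 (cv2) and the standard library are available. Lean on these libraries where they do the work, as an engineer would, in place of code of your own. Each camera call takes 0.05 s, during which the arm holds its last target. There are 200 camera calls.

## Working session

There is one attempt and no reset: what is moved stays moved. The work goes in short steps, Python scripts to look and compute and a tool call to move; the robot and the scene stay as the last step left them, time stands still between calls to the robot, and variables do not carry over. Pictures are saved under pics/ and viewed, about 8 in all and at most 12, crops included, and the job is handed in when it is done.

Besides the shell and the picture viewer there is one more tool, called after "Call:" as name(argument=value, ...) on one line, values as JSON. apply_moves: Moves the arm, as the interface text tells. Its arguments: {"type":"object","properties":{"targets":{"type":"array","items":{"type":"array"}},"hand":{"type":"number"},"squeeze":{"type":"number"}},"required":["targets"]}

```bash
mkdir -p pics; ls; cat > snap.py <<'E'
import cv2,numpy as np
from cell import env
def snap(n,f):
    p=env.read_camera(n); cv2.imwrite('pics/'+f,p['image'][:,:,::-1]); return p
E
python3 - <<'E'
from snap import *
np.set_printoptions(precision=3,suppress=True)
a=snap('scene','s1.png');b=snap('top','t1.png')
im=np.hstack([a['image'],b['image']])[:,:,::-1]
for p,n in((a,'scene'),(b,'top')):
    print(n,p['camera_matrix'].tolist(),np.linalg.inv(p['camera_from_world']))
    for t in ['plug_tray','nut_tray','plug_slide','nut_slide','plug','nut_a','spare_plug','marker','magnet']:
        print(t,[(round(r['conf'],2),[int(v) for v in r['rect']]) for r in env.regions_of(p,t)][:3])
print(env.get_obs())
cv2.imwrite('pics/t1b.png',cv2.resize(b['image'][:,:,::-1],(800,600)))
cv2.imwrite('pics/s1b.png',cv2.resize(a['image'][:,:,::-1],(800,600)))
E
```

```text
pics
scene [[396.0824661930954, 0.0, 256.6837006625019], [0.0, 396.0824661930954, 186.97091466930584], [0.0, 0.0, 1.0]] [[ 0.863  0.239 -0.445  1.008]
 [ 0.505 -0.379  0.776 -1.118]
 [ 0.017 -0.894 -0.448  0.651]
 [ 0.     0.     0.     1.   ]]
plug_tray [(0.94, [236, 219, 288, 247]), (0.53, [317, 159, 356, 180])]
nut_tray [(0.8, [313, 163, 349, 178])]
plug_slide [(0.72, [235, 216, 290, 254]), (0.61, [313, 158, 362, 184])]
nut_slide [(0.82, [314, 155, 361, 184])]
plug [(0.82, [249, 259, 267, 288]), (0.76, [155, 272, 175, 301]), (0.72, [266, 217, 280, 234])]
nut_a []
spare_plug [(0.74, [322, 185, 334, 211])]
marker [(0.28, [235, 216, 289, 251])]
magnet [(0.63, [169, 214, 198, 237])]
top [[362.3069004751928, 0.0, 258.5686107128306], [0.0, 362.3069004751928, 192.8457549699761], [0.0, 0.0, 1.0]] [[ 0.037 -0.979  0.199  0.083]
 [-0.999 -0.036  0.012 -0.139]
 [-0.004 -0.199 -0.98   1.638]
 [ 0.     0.     0.     1.   ]]
plug_tray [(0.71, [275, 154, 309, 175])]
nut_tray [(0.56, [165, 147, 196, 171])]
plug_slide [(0.6, [276, 151, 307, 179])]
nut_slide [(0.66, [153, 136, 196, 169])]
plug [(0.6, [280, 156, 288, 168]), (0.49, [206, 148, 218, 156]), (0.4, [294, 242, 299, 249])]
nut_a []
spare_plug []
marker []
magnet [(0.69, [298, 209, 321, 225])]
{'time_s': 1.0, 'qpos': array([72.369, 18.393, -4.017, 83.107,  1.295, 78.541, -3.262]), 'joint_velocities': array([-0.035, -0.033,  0.023, -0.067,  0.068, -0.09 ,  0.057]), 'effort': array([ -0.   , -49.112,  -0.403, -31.278,  -0.064,   0.034,   0.   ]), 'tool_pos': array([ 0.206, -0.617,  0.193]), 'tool_rot': array([179.996,   0.002,  18.438]), 'force': array([ 0.004,  0.334, -0.531]), 'wrist_torque': array([0.061, 0.005, 0.029]), 'grip_width': 0.08681808565880816}
```

View pics/t1b.png

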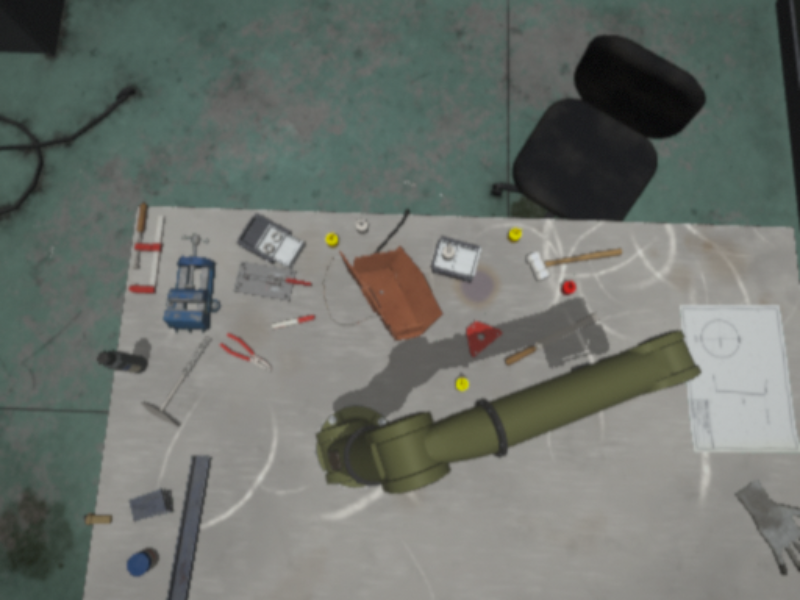

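View pics/s1b.png

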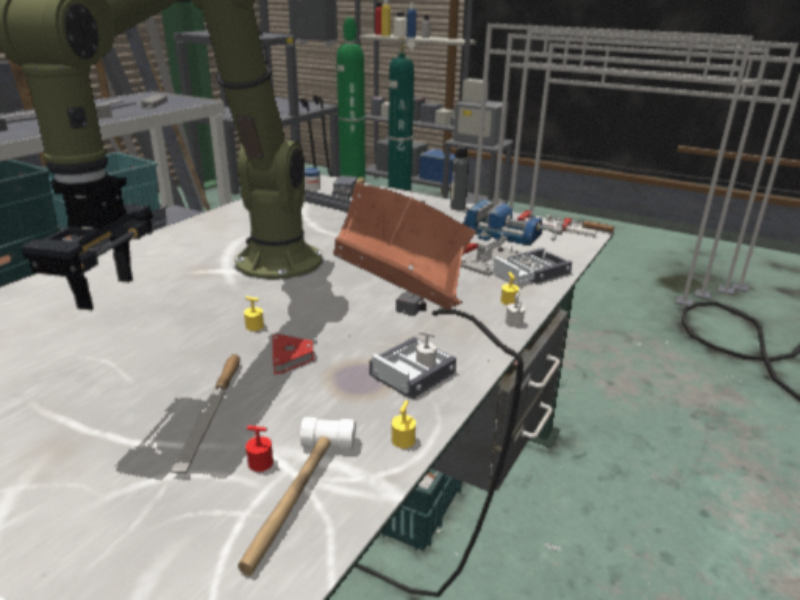

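```bash
cat >> snap.py <<'E'
def ray(p,u,v,z):
    K=p['camera_matrix'];T=np.linalg.inv(p['camera_from_world'])
    d=T[:3,:3]@np.linalg.solve(K,[u,v,1]);o=T[:3,3];return o+d*(z-o[2])/d[2]
def proj(p,X):
    X=np.atleast_2d(X);c=p['camera_from_world'][:3,:3]@X.T+p['camera_from_world'][:3,3:];q=p['camera_matrix']@c;return (q[:2]/q[2]).T
def rect(p,c,z,half=.11,n=400):
    # orthorectified at height z: column = -y, row = -x ; 
    W=np.array([[c[0]+half,c[1]+half,z],[c[0]+half,c[1]-half,z],[c[0]-half,c[1]-half,z],[c[0]-half,c[1]+half,z]])
    H=cv2.getPerspectiveTransform(proj(p,W).astype('f4'),np.float32([[0,0],[n,0],[n,n],[0,n]]))
    return cv2.warpPerspective(p['image'],H,(n,n),flags=cv2.INTER_CUBIC)[:,:,::-1].copy()
E
python3 - <<'E'
from snap import *
np.set_printoptions(precision=3,suppress=True)
a=snap('scene','s2.png');b=snap('top','t2.png')
cp=ray(b,292,165,.03);cn=ray(b,175,154,.03);print(cp,cn, proj(a,[cp,cn]))
rows=[]
for c in (cp,cn):
    c=np.round(c,2);print(c)
    ims=[rect(b,c,.03,.11,300)]
    u,v=proj(a,c)[0]; ims.append(cv2.resize(cv2.getRectSubPix(a['image'],(70,70),(float(u),float(v)))[:,:,::-1],(300,300),interpolation=cv2.INTER_CUBIC))
    for k in range(0,300,50): cv2.putText(ims[0],str(k),(k,8),0,.3,(0,0,255));cv2.putText(ims[0],str(k),(0,k+8),0,.3,(0,0,255))
    rows.append(np.hstack(ims))
cv2.imwrite('pics/c1.png',np.vstack(rows))
E
```

```text
[ 0.546 -0.269  0.03 ] [0.579 0.273 0.03 ] [[263.123 229.689]
 [338.872 167.962]]
[ 0.55 -0.27  0.03]
[0.58 0.27 0.03]
```

View pics/c1.png

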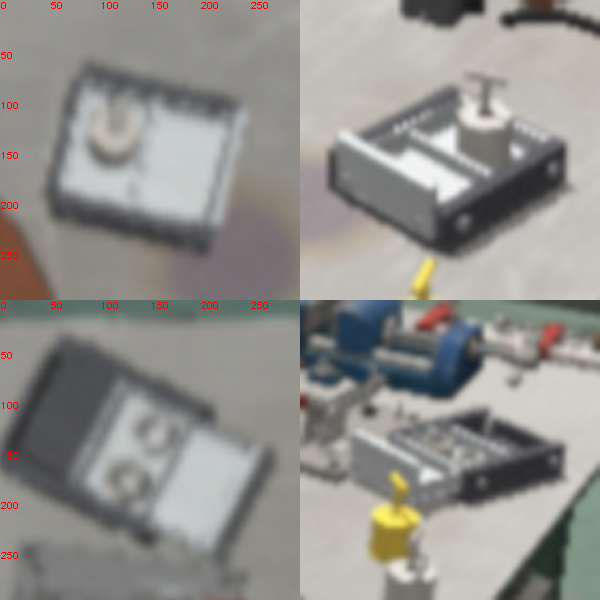

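```bash
cat > fit.py <<'E'
from snap import *
from scipy.optimize import minimize
def frame(q): # x,y,yaw -> func local->world
    c,s=np.cos(q[2]),np.sin(q[2]); return lambda L:(np.array(L,float)@np.array([[c,s,0],[-s,c,0],[0,0,1]]))+[q[0],q[1],0]
def seg(a,b,n=40): t=np.linspace(0,1,n)[:,None]; return np.array(a)*(1-t)+np.array(b)*t
def model(q):
    f=frame(q);l=q[3]; h=.061;w=.055;z=.033
    S=[seg([-h,w,z],[h,w,z]),seg([-h,-w,z],[h,-w,z]),seg([h,-w,z],[h,w,z]),
       seg([l,-.043,.05],[l,.043,.05]),seg([l+.008,-.043,.05],[l+.008,.043,.05])]
    return [f(s) for s in S]
def fit(ps,q0):
    G=[]
    for p in ps:
        g=cv2.GaussianBlur(cv2.cvtColor(p['image'],cv2.COLOR_RGB2GRAY).astype('f4'),(0,0),1.0)
        G.append(np.hypot(cv2.Sobel(g,5,1,0),cv2.Sobel(g,5,0,1)))
    def cost(q):
        t=0
        for p,g in zip(ps,G):
            for s in model(q):
                uv=proj(p,s).astype('f4'); t-=cv2.remap(g,uv[:,:1],uv[:,1:],cv2.INTER_LINEAR).mean()
        return t
    best=None
    for i in range(12):
        d=np.random.default_rng(i).normal(0,1,4)*[.004,.004,.03,.006]*(i>0)
        r=minimize(cost,q0+d,method='Nelder-Mead',options=dict(initial_simplex=q0+d+np.vstack([np.zeros(4),np.diag([.004,.004,.04,.006])])))
        if best is None or r.fun<best.fun: best=r
    return best
def draw(p,q,c,big=300):
    u,v=proj(p,c)[0]; n=60
    im=cv2.getRectSubPix(p['image'],(n,n),(float(u),float(v)))[:,:,::-1]; k=big/n
    im=cv2.resize(im,(big,big),interpolation=cv2.INTER_CUBIC)
    for s in model(q):
        uv=(proj(p,s)-[u,v]+(n-1)/2+.5)*k-.5
        cv2.polylines(im,[uv.astype(int)],False,(0,0,255),1)
    return im
E
python3 - <<'E'
from fit import *
np.set_printoptions(precision=4,suppress=True)
a=env.read_camera('scene');b=env.read_camera('top')
def rp(c,r,C): return C[0]+.11-r*.22/300, C[1]+.11-c*.22/300
rows=[]
for nm,C,cr,yaw,l in (('plug',(.55,-.27),(147,157),76.8,-.066),('nut',(.58,.27),(110,140),63.4,-.135)):
    x,y=rp(*cr,C); q0=np.array([x,y,np.radians(yaw),l])
    for ps in ([b],[a,b]):
        r=fit(ps,q0); print(nm,q0,r.x,np.degrees(r.x[2]),r.fun)
    q=r.x; f=frame(q); print(' lip',f([[q[3],0,.05]]))
    rows.append(np.hstack([draw(b,q,[*C,.03]),draw(a,q,[*C,.03])]))
cv2.imwrite('pics/c2.png',np.vstack(rows))
for nm,u,v in (('yellow1',212,157),('spare',231,148),('yellow2',329,153)): print(nm,ray(b,u,v,.03))
for nm,u,v,z in (('sheet base right end',291,192,0),('sheet base left',214,155,0)): print(nm,ray(a,u,v,z))
R=env.regions_of
s=ray(a,291,192,0)
for z in (.1,.15,.2,.25): print(z,'scene top r',ray(a,302,154,z),'top l',ray(a,231,119,z),'| top cam: ',ray(b,218,162,z),ray(b,256,160,z),ray(b,282,198,z),ray(b,254,216,z))
E
```

```text
plug [ 0.5449 -0.2678  1.3404 -0.066 ] [ 0.5323 -0.2698  1.3638 -0.044 ] 78.14031096105336 -580.0022583007812
plug [ 0.5449 -0.2678  1.3404 -0.066 ] [ 0.551  -0.2752  1.3976 -0.045 ] 80.07889982643933 -1287.461669921875
 lip [[ 0.5433 -0.3195  0.05  ]]
nut [ 0.5873  0.2993  1.1065 -0.135 ] [ 0.5894  0.3068  1.0943 -0.1184] 62.697002252186365 -731.5199584960938
nut [ 0.5873  0.2993  1.1065 -0.135 ] [ 0.5897  0.3034  1.0626 -0.1175] 60.883361281086366 -1475.8040771484375
 lip [[0.5325 0.2007 0.05  ]]
yellow1 [0.5708 0.1011 0.03  ]
spare [0.6174 0.0155 0.03  ]
yellow2 [ 0.6095 -0.4393  0.03  ]
sheet base right end [0.486  0.0414 0.    ]
sheet base left [0.047  0.1794 0.    ]
0.1 scene top r [0.465  0.1661 0.1   ] top l [-0.0028  0.3897  0.1   ] | top cam:  [0.5275 0.0627 0.1   ] [ 0.5427 -0.1045  0.1   ] [ 0.3763 -0.2232  0.1   ] [ 0.2936 -0.1055  0.1   ]
0.15 scene top r [0.5143 0.0496 0.15  ] top l [0.089  0.2529 0.15  ] | top cam:  [0.5131 0.0561 0.15  ] [ 0.5278 -0.1056  0.15  ] [ 0.3667 -0.2205  0.15  ] [ 0.2868 -0.1066  0.15  ]
0.2 scene top r [ 0.5635 -0.067   0.2   ] top l [0.1807 0.1161 0.2   ] | top cam:  [0.4986 0.0496 0.2   ] [ 0.5128 -0.1067  0.2   ] [ 0.3572 -0.2178  0.2   ] [ 0.2799 -0.1077  0.2   ]
0.25 scene top r [ 0.6128 -0.1835  0.25  ] top l [ 0.2724 -0.0208  0.25  ] | top cam:  [0.4842 0.043  0.25  ] [ 0.4979 -0.1079  0.25  ] [ 0.3477 -0.2151  0.25  ] [ 0.2731 -0.1088  0.25  ]
```

View pics/c2.png

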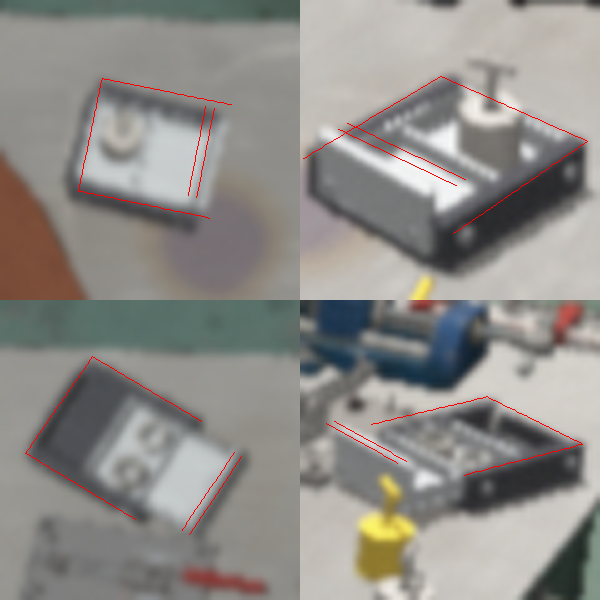

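```bash
cat > sil.py <<'E'
from fit import *
from itertools import product
S=8
def hull(p,f,bx,o):
    uv=(proj(p,f([c for c in product(*bx)]))-o+.5)*S
    return cv2.convexHull(uv.astype('f4')).astype(np.int32)
def sil(p,q,o,n):
    f=frame(q);l=q[3];m=np.zeros((n*S,n*S),np.uint8)
    for bx in [((-.061,.061),(-.055,.055),(0,.033)),((l,l+.008),(-.043,.043),(.006,.05)),((l,l+.122),(-.043,.043),(.006,.03))]:
        cv2.fillConvexPoly(m,hull(p,f,bx,o),1)
    return cv2.resize(m.astype('f4'),(n,n),interpolation=cv2.INTER_AREA)
def fitsil(views,q0):
    def cost(q): return sum(np.abs(sil(p,q,o,m.shape[0])-m)[w].sum()/m.sum() for p,m,o,w in views)+ 0*q[0]
    best=None
    for i in range(6):
        d=np.random.default_rng(i).normal(0,1,4)*[.004,.004,.04,.006]*(i>0)
        r=minimize(cost,q0+d,method='Nelder-Mead',options=dict(xatol=1e-4,fatol=1e-5,initial_simplex=q0+d+np.vstack([np.zeros(4),np.diag([.005,.005,.05,.006])])))
        if best is None or r.fun<best.fun: best=r
    return best
E
python3 - <<'E'
from sil import *
np.set_printoptions(precision=4,suppress=True)
a=env.read_camera('scene');b=env.read_camera('top')
rows=[]
for nm,q0 in (('plug',[.545,-.268,1.34,-.066]),('nut',[.588,.303,1.09,-.125])):
    V={};q0=np.array(q0)
    for cn,p in (('scene',a),('top',b)):
        n=64;o=np.round(proj(p,[q0[0],q0[1],.03])[0])-n//2
        m=np.zeros((384,512),bool)
        for t in (nm+'_slide',nm+'_tray'):
            for r in env.regions_of(p,t):
                L,T,Rr,B=r['rect']
                if np.hypot((L+Rr)/2-o[0]-32,(T+B)/2-o[1]-32)<14: m|=r['region']
        # ignore where the plug stands or look-alikes occlude
        w=np.ones((384,512),bool)
        for r in env.regions_of(p,'plug')+env.regions_of(p,'spare_plug'): w&=~cv2.dilate(r['region'].astype('u1'),np.ones((3,3))).astype(bool)
        i,j=int(o[1]),int(o[0])
        V[cn]=(p,m[i:i+n,j:j+n].astype('f4'),o,w[i:i+n,j:j+n]);print(nm,cn,m.sum())
    for k in (['scene'],['top'],['scene','top']):
        r=fitsil([V[c] for c in k],q0);q=r.x;print(k,q,np.degrees(q[2]),'lip',frame(q)([[q[3],0,.05]])[0],r.fun)
    print('home',frame(q)([[-.066,0,.05]])[0])
    rows.append(np.hstack([draw(b,q,[*q[:2],.03]),draw(a,q,[*q[:2],.03])]))
cv2.imwrite('pics/c3.png',np.vstack(rows))
E
```

```text
plug scene 1302
plug top 659
['scene'] [ 0.547  -0.2677  1.3332 -0.0697] 76.38567792477842 lip [ 0.5306 -0.3354  0.05  ] 0.04375480115413666
['top'] [ 0.5503 -0.2625  1.3181 -0.0687] 75.52319060608775 lip [ 0.5331 -0.329   0.05  ] 0.12796376645565033
['scene', 'top'] [ 0.5478 -0.2701  1.3237 -0.0535] 75.84140560905523 lip [ 0.5348 -0.322   0.05  ] 0.1878223717212677
home [ 0.5317 -0.3341  0.05  ]
nut scene 724
nut top 811
['scene'] [ 0.5894  0.3025  1.0975 -0.1113] 62.88335428229999 lip [0.5387 0.2034 0.05  ] 0.06493870913982391
['top'] [ 0.5947  0.3098  1.0917 -0.1129] 62.54734424671006 lip [0.5426 0.2097 0.05  ] 0.09532983601093292
['scene', 'top'] [ 0.5911  0.3066  1.1069 -0.1141] 63.4232502948322 lip [0.5401 0.2046 0.05  ] 0.1867315024137497
home [0.5616 0.2476 0.05  ]
```

View pics/c3.png

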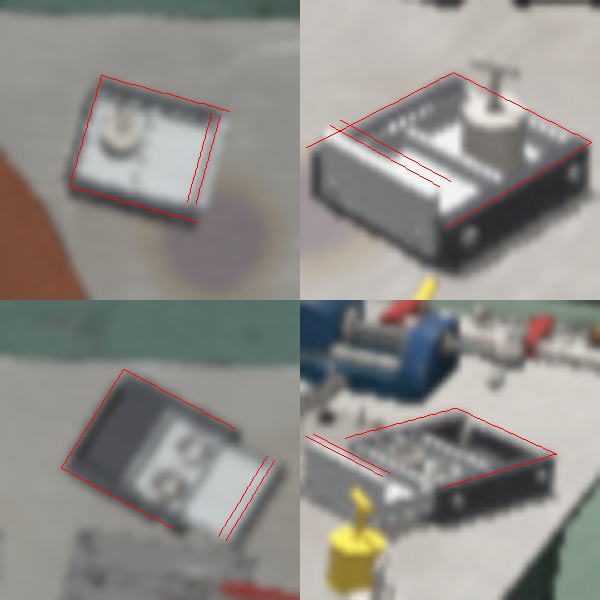

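```bash
python3 - <<'E'
from snap import *
np.set_printoptions(precision=3,suppress=True)
a=env.read_camera('scene');b=env.read_camera('top')
k=.64
A={'LB':(336,245),'LT':(360,185),'RT':(473,235),'RB':(457,302)}
B={'P':(342,255),'Q':(400,248),'R':(440,320),'S':(395,338)}
P=[p['camera_matrix']@p['camera_from_world'][:3] for p in (a,b)]
for n,u in A.items():
    for m,v in B.items():
        u_,v_=np.array(u)*k,np.array(v)*k
        X=cv2.triangulatePoints(P[0],P[1],u_.reshape(2,1),v_.reshape(2,1));X=(X[:3]/X[3])[:,0]
        print(n,m,X,'res',np.linalg.norm(proj(a,X)[0]-u_)+np.linalg.norm(proj(b,X)[0]-v_))
t=env.read_camera('top')
im=cv2.resize(t['image'][110:230,180:310,::-1],(390*1,360),interpolation=cv2.INTER_CUBIC)
im2=cv2.resize(a['image'][100:220,200:330,::-1],(390,360),interpolation=cv2.INTER_CUBIC)
cv2.imwrite('pics/o.png',np.hstack([im,im2]))
E
```

```text
LB P [ 0.387 -0.065  0.202] res 77.20427119862094
LB Q [ 0.43  -0.184  0.231] res 58.253631625004715
LB R [ 0.336 -0.214  0.19 ] res 3.1157432393264632
LB S [ 0.277 -0.109  0.144] res 5.781278251684212
LT P [ 0.383 -0.036  0.306] res 55.1391596318545
LT Q [ 0.426 -0.152  0.328] res 37.92186557696208
LT R [ 0.345 -0.19   0.303] res 21.47351261569724
LT S [ 0.29 -0.09  0.27] res 13.49374834002597
RT P [0.51  0.053 0.16 ] res 2.500853450959635
RT Q [ 0.547 -0.091  0.21 ] res 17.337049278049477
RT R [ 0.476 -0.161  0.219] res 79.69305742928451
RT S [ 0.428 -0.043  0.17 ] res 73.31414823812983
RB P [0.518 0.051 0.008] res 15.68297579815997
RB Q [ 0.556 -0.103  0.078] res 0.3408497081524211
RB R [ 0.475 -0.171  0.076] res 63.60678334627025
RB S [ 0.422 -0.042  0.003] res 56.39315858289269
```

View pics/o.png

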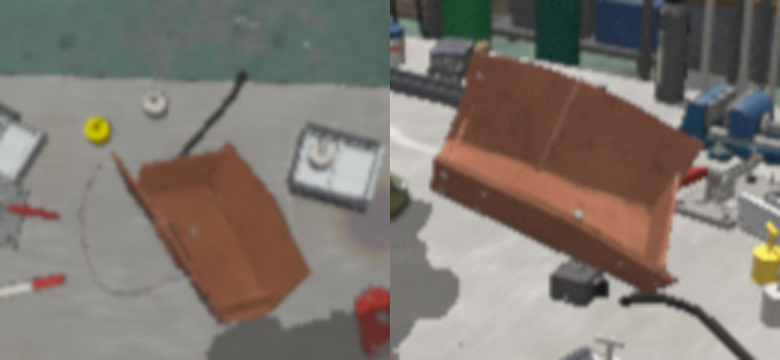

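Call:
apply_moves(targets=[[[60,60,80],[0,0,0.1]],[[110,90,110],[0,0,0.2]],[[150,120,110],[0,0,0.3]],[[190,150,110],[0,0,0.4]],[[230,180,110],[0,0,0.5]],[[270,210,110],[0,0,0.6]],[[310,240,110],[0,0,0.7]],[[350,270,110],[0,0,0.78]]], hand=0)

```text
time_s: 3.05
tool_pos: [0.5002, -0.388, 0.3013]
tool_rot: [179.9, 0.0, 63.3]
force: [0.8, -0.7, -0.7]
grip_width: 0.0309
```

Call:
apply_moves(targets=[[[20,40,0],[0,0,0]],[[40,80,0],[0,0,0]],[[60,120,0],[0,0,0]],[[70,165,0],[0,0,0]],[[80,210,0],[0,0,0]],[[80,255,0],[0,0,0]],[[70,300,0],[0,0,0]],[[60,340,0],[0,0,0]]])

```text
time_s: 3.85
tool_pos: [0.5584, -0.0464, 0.3007]
tool_rot: [180.0, -0.0, 63.2]
force: [0.1, 0.5, -0.2]
grip_width: 0.0003
```

Call:
apply_moves(targets=[[[-15,40,0],[0,0,0]],[[-35,80,0],[0,0,0]],[[-55,115,0],[0,0,0]],[[-80,145,0],[0,0,0]],[[-98,162,-20],[0,0,0]],[[-98,162,-60],[0,0,0]],[[-98,162,-100],[0,0,0]],[[-98,162,-140],[0,0,0]]])

```text
time_s: 4.65
tool_pos: [0.4609, 0.1127, 0.1598]
tool_rot: [179.9, -0.0, 63.1]
force: [0.1, -0.7, 0.4]
grip_width: 0.0003
```

Call:
apply_moves(targets=[[[30,25,0],[0,0,0]],[[57,48,0],[0,0,0]],[[57,48,-40],[0,0,0]],[[57,48,-70],[0,0,0]],[[57,48,-70],[0,0,0]]])

```text
time_s: 5.15
tool_pos: [0.5144, 0.1597, 0.0866]
tool_rot: [-179.6, 0.3, 63.2]
force: [-1.0, -0.6, 0.3]
grip_width: 0.0007
```

```bash
cat > look.py <<'E'
import sys
from fit import *
np.set_printoptions(precision=4,suppress=True)
o=env.get_obs();t=o['tool_pos'];print(t,o['tool_rot'],o['force'],o['time_s'])
rows=[]
for c in ('scene','top'):
    p=env.read_camera(c);u,v=proj(p,[t[0],t[1],.04])[0];n=80;k=5
    im=cv2.resize(cv2.getRectSubPix(p['image'],(n,n),(float(u),float(v)))[:,:,::-1],(400,400),interpolation=cv2.INTER_CUBIC)
    for z in (t[2],.04):
        w=(proj(p,[t[0],t[1],z])[0]-[u,v]+n/2)*k; cv2.drawMarker(im,(int(w[0]),int(w[1])),(255,0,255) if z==.04 else (0,255,0),0,10)
    rows.append(im)
cv2.imwrite('pics/'+sys.argv[1],np.hstack(rows))
E
python3 look.py n1.png
```

```text
[0.5144 0.1597 0.0866] [-179.6181    0.2799   63.1567] [-0.9563 -0.553   0.3302] 5.15
```

View pics/n1.png

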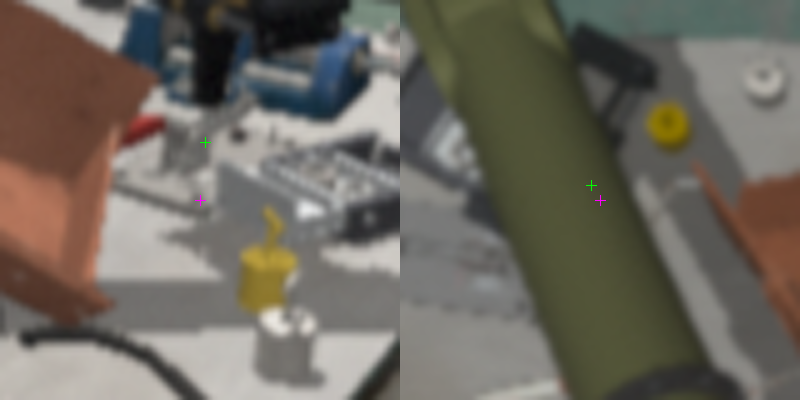

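```bash
python3 - <<'E'
from snap import *
a=env.read_camera('scene')
y=np.radians(18.44);d=np.array([np.sin(y),-np.cos(y),0])*.05
for s in (-1,1): print(proj(a,np.array([.206,-.617,.193])+s*d)/.64)
print(env.get_obs()['tool_pos'],proj(a,env.get_obs()['tool_pos']))
im=a['image'];u,v=proj(a,env.get_obs()['tool_pos'])[0]
for r in range(int(v)-16,int(v)+4): print(r,[int(x) for x in im[r,int(u)-6:int(u)+9].mean(1)])
E
```

```text
[[129.0114165  295.88249255]]
[[ 88.65097602 325.93159748]]
[0.51873197 0.16102264 0.0921418 ] [[314.61007874 159.36929784]]
143 [155, 152, 141, 132, 72, 28, 15, 12, 15, 12, 12, 28, 70, 61, 46]
144 [115, 127, 134, 134, 72, 27, 19, 19, 11, 15, 13, 27, 68, 62, 66]
145 [83, 86, 92, 96, 52, 25, 20, 15, 10, 14, 12, 24, 56, 87, 125]
146 [71, 82, 83, 82, 46, 24, 16, 19, 8, 12, 21, 48, 66, 109, 146]
147 [74, 95, 85, 71, 39, 25, 16, 16, 12, 10, 27, 73, 81, 100, 119]
148 [87, 102, 93, 64, 33, 21, 19, 11, 10, 10, 30, 84, 99, 102, 97]
149 [109, 111, 109, 79, 43, 22, 15, 11, 13, 12, 28, 71, 96, 112, 93]
150 [115, 118, 108, 82, 45, 21, 17, 11, 15, 12, 17, 52, 82, 104, 82]
151 [86, 95, 84, 72, 42, 25, 10, 9, 13, 22, 29, 51, 78, 104, 104]
152 [75, 67, 57, 63, 50, 54, 41, 40, 50, 59, 53, 66, 91, 110, 109]
153 [141, 106, 84, 81, 94, 125, 109, 114, 131, 109, 84, 88, 113, 106, 94]
154 [180, 160, 151, 150, 155, 172, 159, 135, 139, 116, 97, 108, 111, 98, 105]
155 [183, 183, 187, 187, 182, 161, 147, 115, 107, 112, 100, 107, 104, 111, 151]
156 [156, 161, 179, 171, 155, 122, 107, 113, 103, 108, 101, 98, 118, 152, 185]
157 [121, 129, 141, 132, 119, 115, 107, 111, 103, 106, 114, 109, 129, 175, 192]
158 [104, 106, 106, 135, 123, 115, 105, 105, 118, 136, 131, 105, 102, 137, 165]
159 [83, 87, 106, 144, 121, 104, 109, 125, 149, 162, 133, 78, 59, 75, 131]
160 [81, 85, 106, 120, 105, 95, 109, 142, 167, 169, 135, 90, 73, 90, 146]
161 [83, 85, 105, 105, 99, 95, 107, 152, 170, 170, 158, 143, 136, 142, 163]
162 [93, 98, 103, 100, 99, 101, 118, 158, 173, 172, 170, 168, 170, 169, 171]
```

Call:
apply_moves(targets=[[[-2,2,-35],[0,0,0]],[[-2,2,-70],[0,0,0]],[[-2,2,-76],[0,0,0]],[[-2,2,-76],[0,0,0]],[[-2,2,-76],[0,0,0]]])

```text
time_s: 5.8
tool_pos: [0.5177, 0.1633, 0.017]
tool_rot: [179.8, -0.1, 63.1]
force: [1.3, 0.0, 0.6]
grip_width: 0.0003
```

```bash
python3 look.py n2.png
```

```text
[0.5177 0.1633 0.017 ] [179.8254  -0.134   63.1135] [1.2741 0.0351 0.5747] 5.8
```

View pics/n2.png

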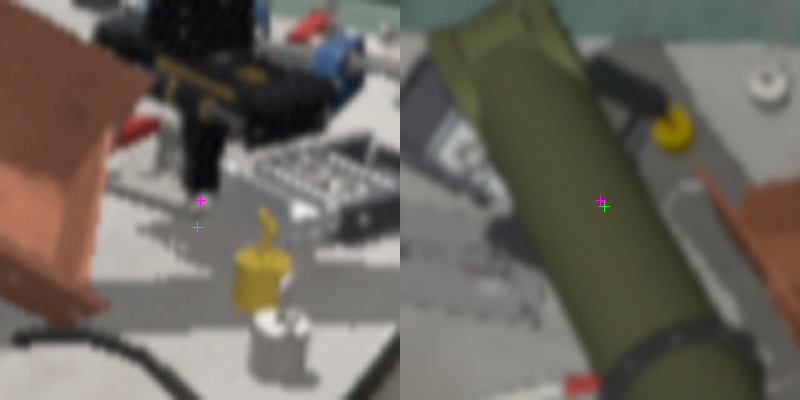

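Call:
apply_moves(targets=[[[5,9,2],[0,0,0]],[[9,18,2],[0,0,0]],[[14,27,2],[0,0,0]],[[18,36,2],[0,0,0]],[[23,45,2],[0,0,0]],[[23,45,2],[0,0,0]]])

```text
time_s: 6.5
tool_pos: [0.5392, 0.2097, 0.0165]
tool_rot: [-180.0, -0.1, 63.2]
force: [0.4, 0.1, 0.8]
grip_width: 0.0008
```

Call:
apply_moves(targets=[[[5,9,0],[0,0,0]],[[9,18,0],[0,0,0]],[[14,27,0],[0,0,0]]])

```text
time_s: 6.8
tool_pos: [0.5525, 0.2348, 0.0161]
tool_rot: [-180.0, 0.1, 63.1]
force: [-1.8, -2.7, 0.2]
grip_width: 0.0002
```

```bash
python3 - <<'E'
from snap import *
o=env.get_obs();print(o['tool_pos'],o['force'],o['effort'])
a=env.read_camera('scene')
for t in('nut_tray','nut_slide'): print(t,[(round(r['conf'],2),np.round(r['rect'])) for r in env.regions_of(a,t)])
E
```

```text
[0.55246133 0.23476848 0.01606677] [-1.78490597 -2.71549586  0.15187783] [-2.75489496e-02 -4.60738385e+01 -9.90282208e+00 -2.78667033e+01
 -3.02376039e-01 -1.49967346e+00  1.33933146e-01]
nut_tray [(0.59, array([324., 161., 360., 176.]))]
nut_slide [(0.79, array([322., 158., 362., 183.]))]
```

Call:
apply_moves(targets=[[[3,5,0],[0,0,0]],[[5,9,0],[0,0,0]],[[7,13,0],[0,0,0]]])

```text
time_s: 7.25
tool_pos: [0.5572, 0.243, 0.0162]
tool_rot: [-179.9, 0.6, 63.1]
force: [-12.2, -15.9, 13.6]
grip_width: 0.0007
```

Call:
apply_moves(targets=[[[0,0,0],[0,0,0]],[[0,0,0],[0,0,0]],[[-7,-13,0],[0,0,0]],[[-14,-27,0],[0,0,0]],[[-16,-31,30],[0,0,0]],[[-16,-31,75],[0,0,0]],[[-16,-31,120],[0,0,0]],[[-16,-31,165],[0,0,0]]])

```text
time_s: 8.05
tool_pos: [0.5439, 0.2164, 0.1836]
tool_rot: [179.9, -0.1, 63.1]
force: [1.0, 0.2, 0.3]
grip_width: 0.0005
```

```bash
python3 - <<'E'
from fit import *
a=env.read_camera('scene')
q=[.5895,.303,np.radians(63),-.069];c=[.575,.27,.03]
u,v=proj(a,c)[0];print(env.get_obs()['tool_pos'])
im=cv2.resize(cv2.getRectSubPix(a['image'],(70,60),(float(u),float(v)))[:,:,::-1],(700,600),interpolation=cv2.INTER_CUBIC)
cv2.imwrite('pics/n3.png',im)
E
```

```text
[0.54795513 0.2187152  0.19201376]
```

View pics/n3.png

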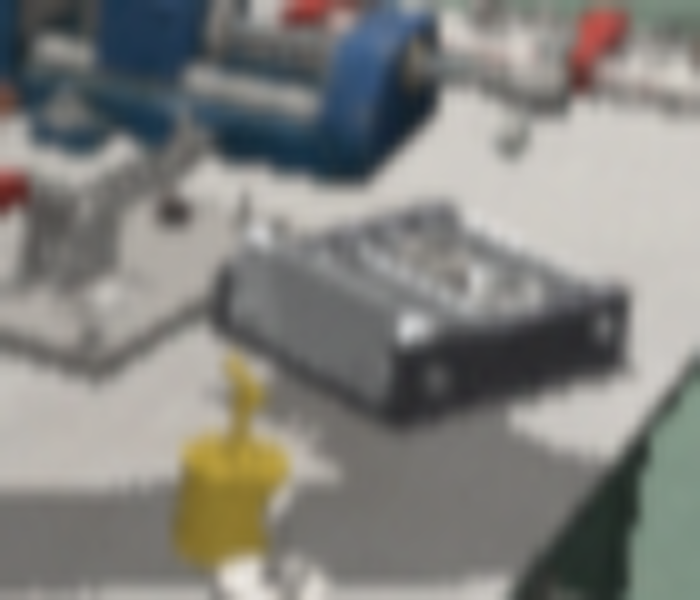

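Call:
apply_moves(targets=[[[10,-20,40],[0,0,0]],[[30,-50,75],[0,0,0]],[[50,-85,105],[0,0,0]],[[65,-125,105],[0,0,0]],[[75,-165,105],[0,0,0]],[[80,-205,105],[0,0,0]],[[80,-245,105],[0,0,0]],[[80,-285,105],[0,0,0]]])

```text
time_s: 8.9
tool_pos: [0.6241, -0.0702, 0.2865]
tool_rot: [179.9, -0.1, 63.1]
force: [1.2, 0.5, -0.6]
grip_width: 0.0008
```

Call:
apply_moves(targets=[[[0,-40,0],[0,0,0.05]],[[-5,-80,0],[0,0,0.1]],[[-15,-120,0],[0,0,0.15]],[[-35,-155,0],[0,0,0.2]],[[-55,-190,0],[0,0,0.232]],[[-75,-220,0],[0,0,0.232]],[[-88,-231,0],[0,0,0.232]],[[-88,-231,0],[0,0,0.232]]])

```text
time_s: 9.7
tool_pos: [0.5336, -0.3032, 0.2866]
tool_rot: [180.0, 0.1, 76.0]
force: [0.1, 0.1, 0.2]
grip_width: 0.0003
```

Call:
apply_moves(targets=[[[6,6,-45],[0,0,0]],[[6,6,-90],[0,0,0]],[[6,6,-135],[0,0,0]],[[6,6,-175],[0,0,0]],[[6,6,-195],[0,0,0]],[[6,6,-195],[0,0,0]]])

```text
time_s: 10.3
tool_pos: [0.5405, -0.2902, 0.088]
tool_rot: [-179.7, -0.2, 76.6]
force: [-0.2, 0.1, 0.3]
grip_width: 0.0004
```

```bash
sed -i 's/\.04\b/.05/g' look.py; python3 look.py p1.png
```

```text
[ 0.5405 -0.2902  0.088 ] [-179.7071   -0.1779   76.5667] [-0.2147  0.0716  0.2679] 10.3
```

View pics/p1.png

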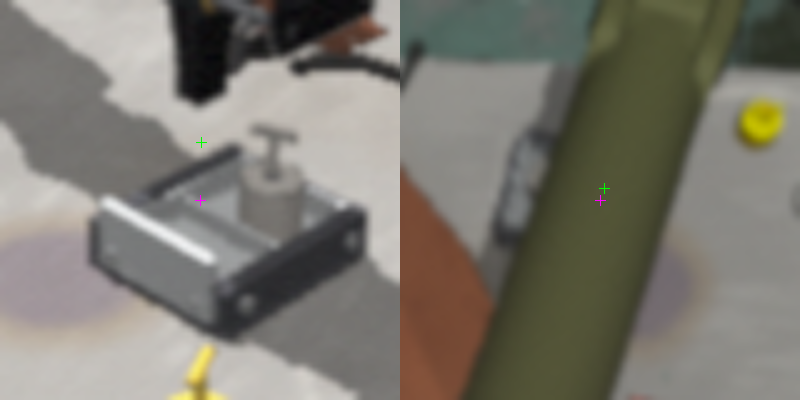

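Call:
apply_moves(targets=[[[-3,-12,0],[0,0,0]],[[-3,-12,-25],[0,0,0]],[[-3,-12,-50],[0,0,0]],[[-3,-12,-65],[0,0,0]],[[-3,-12,-72],[0,0,0]],[[-3,-12,-72],[0,0,0]]])

```text
time_s: 11.0
tool_pos: [0.5388, -0.3055, 0.0196]
tool_rot: [-180.0, -0.0, 76.4]
force: [-0.5, 0.2, 0.1]
grip_width: 0.0005
```

Call:
apply_moves(targets=[[[-2,-8,0],[0,0,0]],[[-4,-16,0],[0,0,0]],[[-6,-24,0],[0,0,0]],[[-8,-32,0],[0,0,0]]])

```text
time_s: 11.4
tool_pos: [0.5307, -0.3388, 0.0202]
tool_rot: [179.9, 0.0, 76.4]
force: [0.9, -0.2, 0.4]
grip_width: 0.0006
```

```bash
python3 - <<'E'
from snap import *
a=env.read_camera('scene');o=env.get_obs();print(o['tool_pos'],o['force'])
for t in('plug_tray','plug_slide'): print(t,[(round(r['conf'],2),np.round(r['rect'])) for r in env.regions_of(a,t)])
E
```

```text
[ 0.52986106 -0.34074092  0.0199981 ] [-0.71318291 -1.32747331 -0.44172651]
plug_tray [(0.62, array([238., 223., 288., 250.]))]
plug_slide [(0.71, array([236., 221., 291., 255.])), (0.58, array([322., 188., 336., 212.]))]
```

```bash
python3 look.py p2.png
```

```text
[ 0.5303 -0.3385  0.0197] [179.989    0.0222  76.3122] [ 0.3086 -0.4047 -0.819 ] 11.55
```

View pics/p2.png

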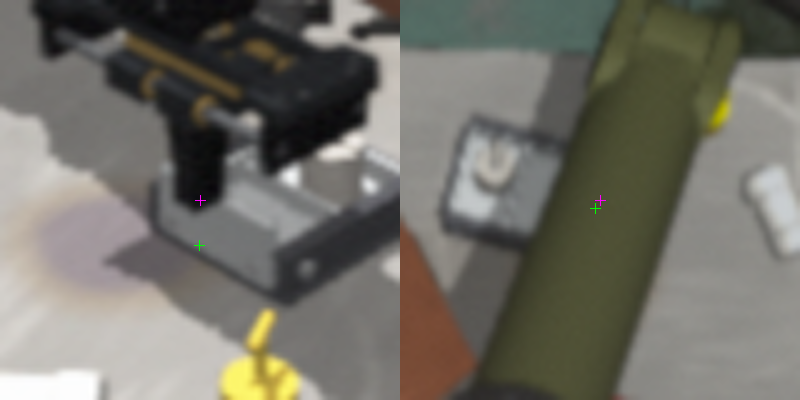

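Call:
apply_moves(targets=[[[0,0,20],[0,0,0]],[[5,18,20],[0,0,0]],[[9,36,20],[0,0,0]],[[9,36,20],[0,0,0]],[[9,36,0],[0,0,0]],[[9,36,-12],[0,0,0]],[[9,36,-24],[0,0,0]],[[9,36,-24],[0,0,0]]])

```text
time_s: 12.45
tool_pos: [0.538, -0.3003, -0.007]
tool_rot: [-179.8, -0.1, 76.4]
force: [-0.3, 0.3, 0.1]
grip_width: 0.0005
```

Call:
apply_moves(targets=[[[-2,-8,0],[0,0,0]],[[-4,-16,0],[0,0,0]],[[-6,-24,0],[0,0,0]],[[-8,-32,0],[0,0,0]],[[-10,-40,0],[0,0,0]]])

```text
time_s: 12.95
tool_pos: [0.5303, -0.3418, -0.0041]
tool_rot: [179.9, -0.0, 76.4]
force: [2.5, 1.9, -1.2]
grip_width: 0.0005
```

Call:
apply_moves(targets=[[[-2,-8,-2],[0,0,0]],[[-4,-16,-2],[0,0,0]],[[-6,-24,-2],[0,0,0]],[[-8,-32,-2],[0,0,0]],[[-9,-40,-2],[0,0,0]]])

```text
time_s: 13.45
tool_pos: [0.5203, -0.382, -0.0061]
tool_rot: [-180.0, 0.0, 76.4]
force: [0.9, 3.7, 2.7]
grip_width: 0.0004
```

```bash
python3 - <<'E'
from snap import *
a=env.read_camera('scene');o=env.get_obs();print(o['tool_pos'],o['force'])
for t in('plug_tray','plug_slide'): print(t,[(round(r['conf'],2),np.round(r['rect'])) for r in env.regions_of(a,t)])
E
```

```text
[ 0.52032422 -0.38246809 -0.00625147] [ 0.8805394  -0.08082719  0.92277335]
plug_tray [(0.92, array([218., 232., 270., 260.]))]
plug_slide [(0.92, array([219., 220., 293., 263.]))]
```

Tray is being drawn (rect left edge 236→218). Continue to the stop, watching the force.

Call:
apply_moves(targets=[[[-1,-5,0],[0,0,0]],[[-2,-10,0],[0,0,0]],[[-3,-15,0],[0,0,0]],[[-4,-18,0],[0,0,0]]])

```text
time_s: 14.0
tool_pos: [0.5199, -0.3819, -0.0065]
tool_rot: [-179.6, -1.2, 76.9]
force: [-0.6, 33.8, 16.2]
grip_width: 0.0006
```

Call:
apply_moves(targets=[[[3,12,0],[0,0,0]],[[6,25,0],[0,0,0]],[[6,25,0],[0,0,0]],[[6,25,30],[0,0,0]],[[6,25,70],[0,0,0]],[[6,25,110],[0,0,0]],[[6,25,150],[0,0,0]],[[6,25,150],[0,0,0]]])

```text
time_s: 14.8
tool_pos: [0.5253, -0.3787, 0.1507]
tool_rot: [179.4, 0.4, 76.3]
force: [0.7, 0.3, 0.0]
grip_width: 0.0007
```

```bash
python3 - <<'E'
from snap import *
a=env.read_camera('scene');o=env.get_obs();print(o['tool_pos'],o['force'],o['time_s'])
u,v=proj(a,[.535,-.31,.03])[0]
x=cv2.resize(cv2.getRectSubPix(a['image'],(90,80),(float(u),float(v)))[:,:,::-1],(450,400),interpolation=cv2.INTER_CUBIC)
u,v=proj(a,[.575,.27,.03])[0]
y=cv2.resize(cv2.getRectSubPix(a['image'],(70,80),(float(u),float(v)))[:,:,::-1],(350,400),interpolation=cv2.INTER_CUBIC)
cv2.imwrite('pics/p3.png',np.hstack([x,y]))
E
```

```text
[ 0.52377444 -0.37771836  0.14736477] [ 0.4618726   0.01551384 -0.01032785] 14.85
```

View pics/p3.png

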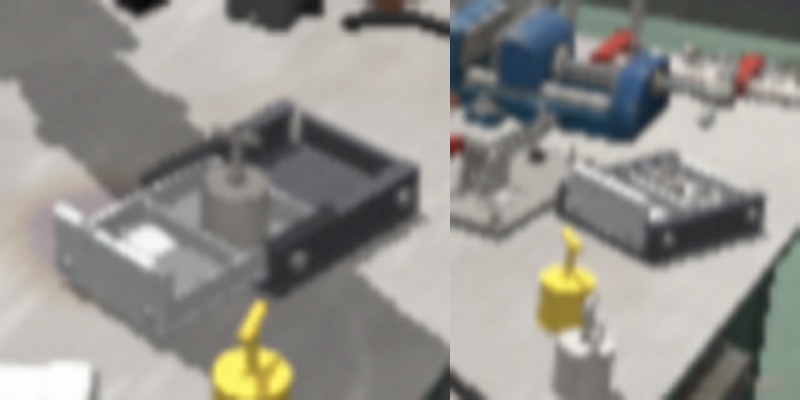

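```bash
python3 - <<'E'
from snap import *
a=env.read_camera('scene')
c0=proj(a,[.5405,-.2902,.05])[0];c1=proj(a,[.535,-.31,.03])[0]
for l,r in (((105,200),(55,208)),((213,262),(165,275))):
    A=ray(a,*(c0+(np.array(l)-200)/5),.05);B=ray(a,*(c1+(np.array(r)-[225,200])/5),.05);d=A-B;print(A,B,d,np.linalg.norm(d))
for t in('plug_tray','plug_slide'): print(t,[(round(r['conf'],2),np.round(r['rect'])) for r in env.regions_of(a,t)])
E
```

```text
[ 0.49496073 -0.31853882  0.05      ] [ 0.47619398 -0.39110113  0.05      ] [0.01876675 0.07256231 0.        ] 0.07494985210558701
[ 0.57757768 -0.34013981  0.05      ] [ 0.55950218 -0.41162746  0.05      ] [0.0180755  0.07148765 0.        ] 0.07373742965722652
plug_tray [(0.65, array([217., 229., 268., 262.]))]
plug_slide [(0.74, array([217., 215., 292., 265.])), (0.57, array([217., 225., 272., 263.]))]
```

Travel is about 74–75 mm, so the tray is at its stop. The arm is clear, so I'm handing in.

```bash
python3 -c "
from cell import env
print(env.sign_off());o=env.get_obs();print(o['force'],o['joint_velocities'],o['time_s'])"
```

```text
the job is handed in; nothing more can be done
None
the job is handed in; nothing more can be done
```

The changeover is done and handed in at about 15 s on the robot clock. I pushed the nut tray home first, then hooked the plug tray behind its lip and drew it out to its stop. The hand-in gives no verdict, so these are my own last checks:

- **Nut tray:** it met a hard stop at about 20 N. The picture afterwards shows it home, with the nuts lying in it.
- **Plug tray:** it met a hard stop at about 34 N. The lip measured 74–75 mm from where it started, and the plug stands upright in its tray.
- **Arm:** it was raised clear of everything at hand-in, with almost no force on it.
- **Bystanders:** the spare plug looks unmoved in the last picture. I never located the marker or measured the magnet's position afterwards, but I felt no unexpected contact on the way.

**What disagreed:**
- **Fingertip height:** the shut fingertips sat about 30 mm higher than the reported tool point. My first hook attempt passed over the lip without moving the tray. I repeated it with the reported tool point at about −6 mm, and it worked.
- **Slide positions:** the fits from the two cameras differed by several millimetres, so I relied on contact force and the scene camera for the final positions.

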